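Unlatch the burner chest and set the burner under the fondue stand

ROBOT

A 7-joint arm with a two-finger parallel gripper is mounted at the origin on the work surface. World frame = base frame: x ahead of the robot, y to its left, z up, the work surface at z = 0. Lengths are in m, angles in rad, forces in N, time in s.
With the tool pointing down it reaches from about 0.4 to 0.875 m from the base axis. Payload 19.3 kg.
Tool frame: the origin (TCP) lies where the fingers leave the gripper's body, on its centre line; the fingertips stand bot.tip_reach ahead of it and the grasp point (between the pads) lies 54 mm ahead of it (bot.tip_reach is the distance from the TCP to the fingertips, in m); z points along the fingers, y is the line along which they close (so a half turn about z gives the same grasp; the last joint's range is limited). The gripper opens to 85 mm and grips with 20 to 120 N. Pads are 22 mm wide; open, the fingers measure 114 mm over their backs; the gripper's body (76 mm by 85 mm) begins 54 mm behind the grasp point. The pads swing forward as they close: fully open they stand 13 mm farther back than shut.
Start: joints at [1.264, 0.521, -0.036, 1.599, 0.021, 1.021, -0.113], TCP at [0.147, -0.608, 0.304] pointing down, gripper open.
Joint ranges: [-2.91, 2.91], [-0.3, 2.13], [-1.5, 1.42], [0.17, 2.43], [-1.26, 4.41], [0.16, 1.93], [-2.52, 2.52]. Speed limits (rad/s): [1.89, 1.89, 2.39, 2.39, 3.01, 3.01, 3.01].

INTERFACE

Orientations are given as [roll, pitch, yaw] about the fixed x, y, z axes, in that order (R = Rz(yaw) Ry(pitch) Rx(roll)).
In Python, from workcell import bot gives the robot as it stands. The module is installed in compiled form; this text tells all that it offers.
- The arm moves only by the shell command python3 -m jog 'ROWS' [FORCE]. ROWS is JSON, a list that holds one entry, the list of rows, each a list of 7 numbers: the shift along the tool's x, y, z in mm, then the turn, a rotation vector about the tool's x, y, z in rad, then the opening, from 0 (shut) to 1 (fully open). In form: [[[tx, ty, tz, wx, wy, wz, fingers], ...]]. A call has 1 to 5 rows; each row shifts and turns the commanded pose from where the row before left it, along the tool's axes as they then stand; what a row does not reach is not made up. A row lasts 1/10 s, in which the tool goes at most 50 mm and 8.59 degrees, less where a joint would pass 70% of its speed; a pose out of reach is approached as far as the arm can. A call is refused whole if a number of a shift passes 50 or a number of a turn 0.15, either way. A call with a gripper value outside its range is refused whole. The fingers move at their own pace and stop on an object; FORCE is the grip in N (left out, the last holds). Time passes only in rows, so rows that do not move let the fingers close. It gives the time, the measured TCP pose, the force, the opening and the grip force at its end, in the units of the state.
- bot.observe(): the state, without advancing time (a new reading comes with each control period).
- bot.grab_frame(name): name is "side" or "top"; returns a dict with "img" (420x560x3 uint8, red, green, blue), "intrinsics" (3x3 intrinsics, pixels), "R" (3x3) and "t" (3): a world point X has camera coordinates R X + t. Camera axes: x right, y down, z forward; pixel columns grow to the right and rows downward; lengths in m; the calibration is good to about 2 mm. A picture is of the moment at which its call begins. There is no depth.
- bot.job_done(): hands the job in; it is judged then, once.
Trained networks look in a picture, given as the dict that the camera call returned (one of the last four; its "shot" number tells which), for a name from the list of things; names that differ only in an ending like _2 or _b are one class to them, and where a whole thing is asked for, a point or a joint stands for the part that bears it (a point fixed in the world has none). Each returns a list of dicts, best first, with "conf" (0 to 1); they miss things now and then, are a little off and sometimes report something else, mostly with a low value. They report only what shows in the picture. A call takes as long as a camera call. They do not tell look-alikes from the thing itself.
- bot.trace(query, picture): "region" (420x560 bool, what is visible of it).
- bot.spot_point(query, picture): "xyz" ([x, y, z] in m, in world coordinates, good to about 4 mm: a listed point, or the origin of a listed thing).
The state is a dict: "clock": time; "qpos": joint angles; "qd": joint speeds; "joint_efforts": joint torques, N m; "position": TCP position; "tool_rot": TCP orientation; "force": force on the tool from outside, world axes, zero at the start; "moment": the same for the moment, N m; "grip_width": finger opening in m; "finger_force": force on a finger pad.
Only numpy, scipy, OpenCV 4.12 (cv2) and the standard library are available. Lean on these libraries where they do the work, as an engineer would, in place of code of your own. Each camera call takes 0.05 s, during which the arm holds its last target. There are 200 camera calls.

TASK

Get the burner out of the double-latched pine chest: draw the small sliding keeper fully back, swing the hook well clear of the cover, then press the cover's thumb tab down while sliding the cover away from the latches until it is fully open. Lift the burner out by its knob, lower it through the stand's ring and set it down, not dropped, upright in the middle of the stand's base plate. Leave both catches and the cover open, and do not disturb the other things.

Things in the scene. Friction and masses are not known exactly. Their poses are not given: they have to be found in the camera images.
- chest: Fixed pine chest. Origin on the table under the centre of its burner compartment; chest coordinates below (mm, z up; world directions at zero yaw) are in this frame and turn with it. Compartment inside x -80..80, y -80..80, floor z 12, wall tops z 100. Flat deck with the latches: y 92..225, x -92..92, z 100. Cover rails at x +-80..92 run from y 92 to y -200, top z 116.
- strike (a point): Middle of the steel strike bar that stands on the deck's edge across the tab's tail: x 4..66, y 92..98, top z 116 in chest coordinates (fixed).
- keeper (a joint): First catch: a small steel slide bolt on the deck. 0 = forward, beside the hook's tail, so the hook cannot swing; grows as it is drawn along chest +y, to its stop at 0.034 (m). It frees the hook from about 0.021; draw it to 0.03 or more. About 1.5 N of friction; stays where left.
- keeper_post (a point): Centre of the top of the keeper's upright round steel post (diameter 14, 30 mm tall, foot at z 128, top at z 158). At joint 0 at chest (-31.5, 172); moves with the keeper.
- hook (a joint): Second latch: flat steel hook on a vertical pivot on the deck (78 mm arm, top z 126). 0 = pointing to chest -y, its prong caught on a stud of the cover (top z 125); grows as its end swings towards chest -x (clockwise from above), to a stop at 1.3 (rad). Clear from about 0.4; swing it to 0.9 or more. Friction 0.04 N m; stays where left. Held by the keeper until that is drawn.
- hook_post (a point): Centre of the top of the hook's upright round steel post (diameter 14, 32 mm tall, foot at z 126, top at z 158). At joint 0 at chest (-62, 80); it moves on a circle of 48 mm radius about hook_pivot.
- hook_pivot (a point): Hook's pivot axis on the chest, at chest (-45, 125, 126).
- cover (a joint): Flat pine cover over the compartment, 170 x 170 x 10 mm, top z 110.5. 0 = closed; grows as it slides along chest -y, to its stop at 0.15 (m), fully open. About 2 N friction, 8 N s/m damping; stays where left. Locked by the hook and by the tab.
- tab (a joint): Sprung steel thumb tab in the cover. 0 = up, its tooth caught behind the strike bar; grows as it is pressed down, to a stop at 0.010 (m). From 0.005 down the tooth passes under the bar and the cover can slide; once past the bar (cover beyond 0.015) it need not be held. Pressing takes about 1 N at the top, 5.5 N at the bottom.
- tab_pad (a point): Centre of the tab's flat pad, on its upper face: z 122 when up; closed at chest (35, 58), moves with the cover. Pad 44 (x) by 40 (y) mm. At its -y end stands a lip 8 mm thick and 8 mm high to push against; its near face is 20 mm to chest -y of this point.
- burner: Loose steel fondue burner: can of diameter 60, 45 mm tall, with a black knob on top (diameter 19, from 53 to 75 mm above the underside, on a 14 mm neck), 0.17 to 0.35 kg. Origin at the centre of its underside. It stands on the compartment floor, hidden until the cover is open; afterwards there is free room of 20 mm or more around the can.
- stand: Fixed stainless pot stand: base plate of radius 78 mm with its top at z 12, three legs, and an open ring above, inner radius 80 mm, top of the ring at z 94. Origin on the table at its centre.
- stand_center (a point): Centre of the top face of the stand's base plate (z 12), where the burner belongs.
- pot: Bystander: red enamelled fondue pot, diameter 200, 90 mm tall, two side handles; origin under its centre.
- lid: Bystander: glass lid, diameter 200, 50 mm tall, lying on the pot; origin under its centre.
- fork_cup: Bystander: white ceramic cup (diameter 90, 100 mm tall) with six forks, 225 mm tall in all; origin under its centre.
- turntable: Bystander: fixed wooden turntable, diameter 230, top at 32 mm; origin under its centre.
- bowl1: Bystander: white dipping bowl on the turntable, diameter 100, 45 mm tall; origin under its centre.
- bowl2: Bystander: the other dipping bowl, same size.
- mill: Bystander: wooden pepper mill, diameter 54, 147 mm tall; origin under its centre.
- matchbox: Bystander: cardboard matchbox 36 x 56 x 16 mm; origin under its centre.
- salt_dish: Bystander: small white salt dish on the chest's deck, diameter 44, 18 mm tall; origin under its centre.
Mind the look-alikes: they are no part of the job. Leave any blue look-alike of the stand alone.

How it is judged:
By the outcome, as a careful person would: the job done as asked, in the order asked, and still so for the second after the job is handed in, with the robot touching nothing.
It also fails if it takes over 61 s, if anything falls off the work surface, if the arm or the gripper's body presses on something with over 40 N, if the wrist force passes 120 N, or if a joint passes its speed limit or range.

## Working session

There is one attempt and no reset: what is moved stays moved. The work goes in short steps, Python scripts to look and compute and a shell command to move; the robot and the scene stay as the last step left them, time stands still between calls to the robot, and variables do not carry over. Pictures are saved under pics/ and viewed, at most 10 in all, crops included, and the job is handed in when it is done.

```bash
mkdir -p pics; cat > h.py <<'E'
from workcell import bot
import numpy as np, cv2
from scipy.spatial.transform import Rotation as Ro
def save(d,n): cv2.imwrite('pics/'+n+'.png',cv2.cvtColor(d['img'],cv2.COLOR_RGB2BGR))
def st():
    s=bot.observe(); print({k:np.round(s[k],3).tolist() for k in ['clock','position','tool_rot','force','grip_width','finger_force','qpos']})
    return s
def pts(d,names):
    for n in names:
        print(n,[(round(r['conf'],2),np.round(r['xyz'],3).tolist()) for r in bot.spot_point(n,d)[:3]])
E
python3 - <<'E'
from h import *
st(); print(bot.tip_reach)
for c in ['side','top']:
    d=bot.grab_frame(c); save(d,c+'0'); print(c)
    print(np.round(-d['R'].T@d['t'],3))
    pts(d,['chest','strike','keeper_post','hook_post','hook_pivot','tab_pad','stand','stand_center','pot','fork_cup','mill','matchbox','salt_dish','turntable'])
E
```

```text
{'clock': 0.0, 'position': [0.147, -0.607, 0.303], 'tool_rot': [-3.14, 0.0, 0.237], 'force': [-0.401, -0.293, -0.119], 'grip_width': 0.086, 'finger_force': 0.0, 'qpos': [1.264, 0.522, -0.036, 1.6, 0.021, 1.021, -0.113]}
0.0726
side
[-0.153  0.638  1.09 ]
chest [(0.85, [0.579, -0.133, 0.002])]
strike [(0.88, [0.62, -0.04, 0.114])]
keeper_post [(0.6, [0.567, 0.047, 0.156])]
hook_post [(0.69, [0.525, -0.043, 0.157])]
hook_pivot [(0.81, [0.543, -0.002, 0.125])]
tab_pad [(0.64, [0.618, -0.08, 0.122]), (0.25, [0.575, -0.133, 0.002])]
stand [(0.87, [0.31, -0.202, 0.004]), (0.82, [0.448, 0.312, 0.001]), (0.81, [0.239, 0.27, 0.0])]
stand_center [(0.9, [0.238, 0.27, 0.014]), (0.84, [0.454, 0.322, 0.01]), (0.75, [0.667, 0.493, 0.008])]
pot []
fork_cup [(0.98, [0.734, 0.303, -0.002])]
mill [(0.74, [0.341, -0.466, -0.005]), (0.43, [0.525, -0.043, 0.16])]
matchbox [(0.64, [0.575, -0.135, 0.001]), (0.6, [0.352, 0.16, 0.0])]
salt_dish [(0.39, [0.653, 0.036, 0.102])]
turntable [(0.58, [0.544, -0.51, 0.0])]
top
[0.402 0.02  1.429]
chest [(0.61, [0.574, -0.134, 0.001])]
strike [(0.65, [0.62, -0.044, 0.117])]
keeper_post [(0.52, [0.567, 0.054, 0.16]), (0.18, [0.45, 0.317, 0.011])]
hook_post [(0.67, [0.524, -0.045, 0.154]), (0.37, [0.455, 0.317, 0.004])]
hook_pivot [(0.61, [0.545, -0.006, 0.128])]
tab_pad []
stand [(0.8, [0.455, 0.315, 0.002]), (0.71, [0.316, -0.199, 0.002]), (0.64, [0.668, 0.492, 0.001])]
stand_center [(0.91, [0.236, 0.27, 0.013]), (0.77, [0.451, 0.315, 0.012]), (0.63, [0.309, -0.202, 0.012])]
pot []
fork_cup [(0.72, [0.737, 0.301, -0.004])]
mill [(0.56, [0.34, -0.464, -0.001])]
matchbox [(0.7, [0.356, 0.165, 0.0])]
salt_dish [(0.66, [0.655, 0.035, 0.101])]
turntable [(0.96, [0.546, -0.512, 0.002])]
```

View pics/top0.png

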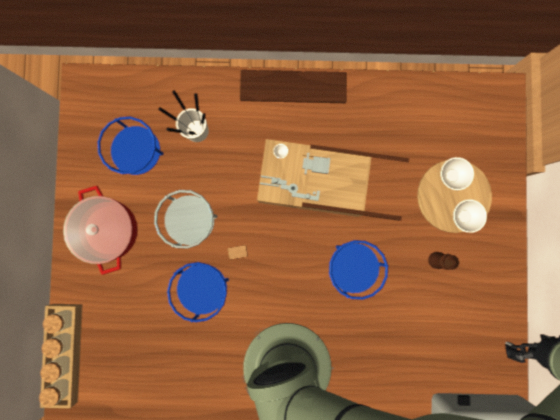

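View pics/side0.png

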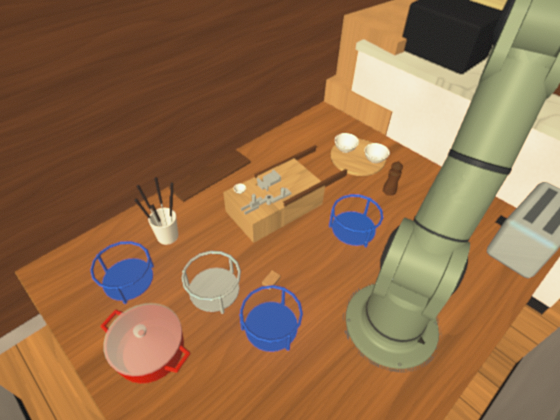

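The real stand is the stainless one (top px 185,219); four stand-like blue ones are decoys. The chest is at top px (315,175), its deck towards +y. Next I fit the chest pose.

```bash
cat > fit.py <<'E'
from h import *
L={'strike':(35,95,116),'keeper_post':(-31.5,172,158),'hook_post':(-62,80,158),'hook_pivot':(-45,125,126),'tab_pad':(35,58,122),'chest':(0,0,0)}
A=[];B=[];W=[]
for c in ['side','top']*2:
    d=bot.grab_frame(c)
    for n,l in L.items():
        r=bot.spot_point(n,d)
        if r and r[0]['conf']>.45: A.append(l);B.append(r[0]['xyz']);W.append(1)
    if c=='top':
        pts(d,['burner','lid'])
A=np.array(A)/1e3;B=np.array(B)
a=A[:,:2];b=B[:,:2]
from scipy.optimize import least_squares
def f(p):
    R=np.array([[np.cos(p[2]),-np.sin(p[2])],[np.sin(p[2]),np.cos(p[2])]]);return (a@R.T+p[:2]-b).ravel()
s=least_squares(f,[.58,-.134,0],loss='soft_l1',f_scale=.003)
print(s.x,np.round(1000*f(s.x).reshape(-1,2)).tolist())
E
python3 fit.py; cat >> h.py <<'E'
def w(p,l):
    c,s=np.cos(p[2]),np.sin(p[2]); return np.array([c*l[0]-s*l[1]+p[0]*1e3,s*l[0]+c*l[1]+p[1]*1e3])
E
```

```text
burner [(0.68, [0.479, -0.536, 0.032])]
lid [(0.58, [0.542, -0.004, 0.129]), (0.56, [0.413, 0.572, 0.089]), (0.44, [0.354, 0.167, -0.001])]
burner []
lid [(0.74, [0.411, 0.57, 0.088]), (0.55, [0.606, -0.499, 0.034])]
[ 0.57454089 -0.13192516 -0.11983084] [[-2.0, 2.0], [1.0, -4.0], [-2.0, -2.0], [5.0, -1.0], [-1.0, 2.0], [-3.0, 3.0], [-1.0, 2.0], [-2.0, -9.0], [1.0, -0.0], [3.0, 509.0], [-2.0, -1.0], [-0.0, -1.0], [-1.0, 1.0], [0.0, -2.0], [2.0, -2.0], [1.0, 0.0], [-0.0, 6.0], [3.0, -0.0], [-2.0, -10.0], [2.0, 1.0], [2.0, 0.0], [-0.0, 1.0], [-1.0, 1.0]]
```

```bash
cat >> h.py <<'E'
P=np.array([.5745,-.132,-.12])
def go(xy,z,yaw=-.12):
    "world mm target for TCP -> shift in current tool axes, mm; remaining yaw as tool-z turn"
    s=bot.observe(); R=Ro.from_euler('xyz',s['tool_rot']).as_matrix()
    D=np.array([*xy,z])-1e3*np.array(s['position'])
    print('world d',np.round(D),'tool d',np.round(R.T@D,1),'wz',round((s['tool_rot'][2]-yaw),3),'rot',np.round(s['tool_rot'],3),'t',round(s['clock'],2),'F',np.round(s['force'],1))
E
python3 -m jog '[[[0,0,0,0,0,0.12,0],[0,0,0,0,0,0.12,0],[0,0,0,0,0,0.117,0],[21,-40,0,0,0,0,0],[21,-41,0,0,0,0,0]]]' 40
python3 -m jog '[[[21,-41,0,0,0,0,0],[21,-41,0,0,0,0,0],[21,-41,0,0,0,0,0],[21,-41,0,0,0,0,0],[21,-41,0,0,0,0,0]]]'
python3 -c "
from h import *
go(w(P,(-31.5,140)),260)"
```

```text
clock: 3.6
position: [0.198, -0.5315, 0.3035]
tool_rot: [-3.142, 0.0, -0.122]
force: [1.5, -0.8, -0.1]
grip_width: 0.0123
finger_force: 0.0
clock: 4.1
position: [0.3276, -0.3397, 0.3042]
tool_rot: [3.141, -0.001, -0.12]
force: [1.1, -0.3, 0.8]
grip_width: 0.0001
finger_force: 0.0
world d [232. 350. -44.] tool d [ 188.6 -375.8   44.1] wz -0.0 rot [ 3.141e+00 -1.000e-03 -1.200e-01] t 4.1 F [ 1.1 -0.3  0.8]
```

```bash

python3 -m jog '[[[21,-42,0,0,0,0,0],[21,-42,0,0,0,0,0],[21,-42,0,0,0,0,0],[21,-42,5,0,0,0,0],[21,-42,5,0,0,0,0]]]' >/dev/null
python3 -m jog '[[[21,-42,8,0,0,0,0],[21,-42,8,0,0,0,0],[21,-42,8,0,0,0,0],[20,-39,8,0,0,0,0],[0,0,0,0,0,0,0]]]'
python3 - <<'E'
from h import *
go(w(P,(-31.5,140)),211)
d=bot.grab_frame('side');save(d,'s1');pts(d,['keeper_post','hook_post'])
d2=bot.grab_frame('top')
pts(d2,['keeper_post','hook_post'])
i=np.hstack([cv2.resize(d['img'][140:260,190:340],None,fx=2.6,fy=2.6,interpolation=2),cv2.resize(d2['img'][110:230,235:385],None,fx=2.6,fy=2.6,interpolation=2)])
cv2.imwrite('pics/c1.png',i[:,:,::-1])
E
```

```text
clock: 5.1
position: [0.5602, 0.0142, 0.2608]
tool_rot: [-3.139, 0.0, -0.114]
force: [-0.9, -0.9, -0.6]
grip_width: -0.0
finger_force: 0.0
world d [ -0.  -3. -50.] tool d [ 0.2  3.6 49.8] wz 0.006 rot [-3.139  0.    -0.114] t 5.1 F [-0.9 -0.9 -0.6]
keeper_post [(0.57, [0.565, 0.047, 0.157])]
hook_post [(0.7, [0.524, -0.039, 0.16])]
keeper_post []
hook_post []
```

View pics/c1.png

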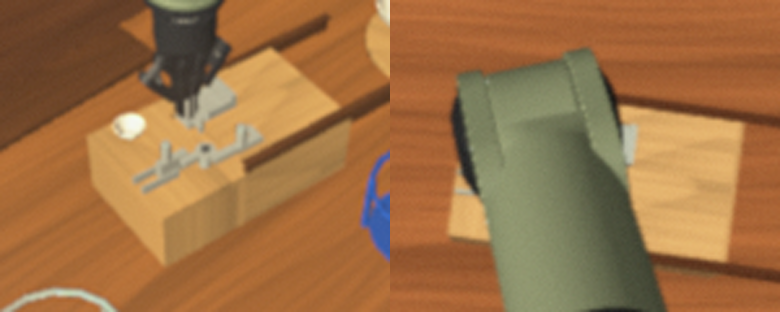

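The side crop shows the shut fingers above the deck, with the keeper post (crop px 165,155) and hook post (243,132) still standing. I lower and push the keeper.

```bash

python3 -m jog '[[[0,6,15,0,0,0,0],[0,0,15,0,0,0,0],[0,0,15,0,0,0,0],[0,0,5,0,0,0,0],[0,0,0,0,0,0,0]]]'
python3 -m jog '[[[0,-8,0,0,0,0,0],[0,-8,0,0,0,0,0],[0,-6,0,0,0,0,0],[0,-6,0,0,0,0,0],[0,0,0,0,0,0,0]]]'
python3 -m jog '[[[0,-5,0,0,0,0,0],[0,-5,0,0,0,0,0],[0,-4,0,0,0,0,0],[0,-3,0,0,0,0,0],[0,0,0,0,0,0,0]]]'
python3 - <<'E'
from h import *
go(w(P,(-31.5,183)),211)
d=bot.grab_frame('side');pts(d,['keeper_post','hook_post'])
E
```

```text
clock: 5.9
position: [0.5575, 0.0019, 0.2118]
tool_rot: [3.141, 0.001, -0.121]
force: [-0.6, -0.3, -0.6]
grip_width: 0.0002
finger_force: 0.0
clock: 6.4
position: [0.5613, 0.0314, 0.2121]
tool_rot: [-3.141, -0.0, -0.119]
force: [-0.1, 1.1, -0.1]
grip_width: -0.0001
finger_force: 0.0
clock: 6.9
position: [0.5632, 0.0477, 0.2119]
tool_rot: [-3.141, -0.0, -0.12]
force: [-0.2, -0.5, -0.7]
grip_width: -0.0002
finger_force: 0.0
world d [ 2.  6. -1.] tool d [ 1.3 -5.9  0.9] wz 0.0 rot [-3.141 -0.    -0.12 ] t 6.9 F [-0.2 -0.5 -0.7]
keeper_post [(0.42, [0.565, 0.067, 0.156])]
hook_post [(0.61, [0.521, -0.044, 0.156])]
```

```bash

python3 -m jog '[[[0,-5,0,0,0,0,0],[0,-4,0,0,0,0,0],[0,-3,0,0,0,0,0],[0,0,0,0,0,0,0]]]'
python3 -m jog '[[[0,-2,0,0,0,0,0],[0,-1,0,0,0,0,0],[0,0,0,0,0,0,0]]]'
python3 - <<'E'
from h import *
d=bot.grab_frame('side');pts(d,['keeper_post','hook_post'])
E
```

```text
clock: 7.45
position: [0.5643, 0.0566, 0.2116]
tool_rot: [3.138, 0.001, -0.122]
force: [-2.5, -17.4, 1.5]
grip_width: -0.0001
finger_force: 8.6
clock: 7.75
position: [0.5644, 0.0575, 0.2114]
tool_rot: [3.135, 0.002, -0.124]
force: [-3.1, -27.7, 1.8]
grip_width: 0.0001
finger_force: 14.3
keeper_post [(0.51, [0.568, 0.078, 0.159])]
hook_post [(0.68, [0.526, -0.043, 0.158])]
```

```bash

python3 -m jog '[[[0,8,0,0,0,0,0],[0,12,-10,0,0,0,0],[0,20,-25,0,0,0,0],[0,30,0,0,0,0,0],[0,25,0,0,0,0,0]]]'>/dev/null
python3 -m jog '[[[0,18,0,0,0,0,0],[0,0,15,0,0,0,0],[0,0,20,0,0,0,0],[0,0,0,0,0,0,0],[0,0,0,0,0,0,0]]]'
python3 - <<'E'
from h import *
go(w(P,(-32,76)),211)
d=bot.grab_frame('side');pts(d,['keeper_post','hook_post','hook_pivot'])
E
```

```text
clock: 8.9
position: [0.5516, -0.0499, 0.2127]
tool_rot: [-3.141, -0.0, -0.12]
force: [0.4, -0.0, 0.2]
grip_width: -0.0002
finger_force: 0.0
world d [ 0. -3. -2.] tool d [0.6 2.7 1.7] wz 0.0 rot [-3.141 -0.    -0.12 ] t 8.9 F [ 0.4 -0.   0.2]
keeper_post [(0.51, [0.565, 0.075, 0.158]), (0.24, [0.521, -0.042, 0.156])]
hook_post [(0.63, [0.524, -0.042, 0.157]), (0.4, [0.618, -0.081, 0.122])]
hook_pivot [(0.78, [0.54, -0.003, 0.126])]
```

Now push the hook post towards -x (contact about 12 mm in), to about 0.35–0.4 rad.

```bash

python3 -m jog '[[[-6,0,0,0,0,0,0],[-6,0,0,0,0,0,0],[-5,0,0,0,0,0,0],[-5,0,0,0,0,0,0],[0,0,0,0,0,0,0]]]'
python3 -m jog '[[[-4,-2,0,0,0,0,0],[-3,-2,0,0,0,0,0],[0,0,0,0,0,0,0]]]'
python3 - <<'E'
from h import *
d=bot.grab_frame('side');pts(d,['hook_post'])
print(w(P,(-76.4,88.6)))
E
```

```text
clock: 9.6
position: [0.5289, -0.0474, 0.2121]
tool_rot: [3.141, 0.0, -0.12]
force: [-0.3, 0.5, 0.2]
grip_width: 0.0001
finger_force: 0.0
clock: 9.9
position: [0.5227, -0.0423, 0.2119]
tool_rot: [-3.142, 0.0, -0.12]
force: [-0.3, 0.5, 0.6]
grip_width: 0.0001
finger_force: 0.0
hook_post [(0.52, [0.506, -0.03, 0.159])]
[509.25592179 -34.89114223]
```

```bash

python3 -m jog '[[[5,14,0,0,0,0,0],[0,14,0,0,0,0,0],[-10,0,0,0,0,0,0],[-15,0,0,0,0,0,0],[-2,-6,0,0,0,0,0]]]'
python3 -m jog '[[[-2,-8,0,0,0,0,0],[-2,-8,0,0,0,0,0],[-2,-8,0,0,0,0,0],[-2,-8,0,0,0,0,0],[-2,-6,0,0,0,0,0]]]'
python3 - <<'E'
from h import *
go(w(P,(-92,100)),211)
d=bot.grab_frame('side');pts(d,['hook_post'])
print(w(P,(-92,115)))
E
```

```text
clock: 10.5
position: [0.4969, -0.063, 0.2118]
tool_rot: [3.141, 0.001, -0.122]
force: [-0.0, -1.1, 0.2]
grip_width: -0.0001
finger_force: 0.0
clock: 11.0
position: [0.4934, -0.0219, 0.2118]
tool_rot: [-3.141, -0.0, -0.12]
force: [-1.0, -1.2, -0.3]
grip_width: 0.0001
finger_force: 0.6
world d [ 2.  0. -1.] tool d [ 1.7 -0.4  0.8] wz 0.0 rot [-3.141 -0.    -0.12 ] t 11.0 F [-1.  -1.2 -0.3]
hook_post [(0.44, [0.501, 0.003, 0.16])]
[496.92850934  -6.81348381]
```

```bash

python3 -m jog '[[[0,-3,0,0,0,0,0],[0,0,0,0,0,0,0],[0,10,-5,0,0,0,0],[10,20,-20,0,0,0,0],[35,10,-10,0,0,0,0]]]'>/dev/null
python3 -m jog '[[[45,5,0,0,0,0,0],[40,0,0,0,0,0,0],[0,0,5,0,0,0,0],[0,0,0,0,0,0,0],[0,0,0,0,0,0,0]]]'
python3 - <<'E'
from h import *
d=bot.grab_frame('side');pts(d,['hook_post','keeper_post','tab_pad','strike'])
go(w(P,(35,57)),200)
E
```

```text
clock: 12.1
position: [0.6164, -0.0807, 0.242]
tool_rot: [3.141, 0.001, -0.121]
force: [-1.2, -0.5, -0.4]
grip_width: -0.0002
finger_force: 0.0
hook_post [(0.48, [0.501, 0.002, 0.158])]
keeper_post [(0.6, [0.564, 0.073, 0.158]), (0.51, [0.355, 0.162, 0.002])]
tab_pad [(0.57, [0.617, -0.081, 0.12]), (0.45, [0.497, 0.001, 0.159])]
strike [(0.77, [0.62, -0.042, 0.116])]
world d [ -1.   1. -42.] tool d [-1.  -0.6 42.4] wz -0.0 rot [ 3.142 -0.    -0.12 ] t 12.35 F [ 0.5  0.8 -0.5]
```

```bash

python3 -m jog '[[[0,0,15,0,0,0,0],[0,0,15,0,0,0,0],[0,0,12,0,0,0,0],[0,0,4,0,0,0,0],[0,0,0,0,0,0,0]]]'
python3 -m jog '[[[0,0,3,0,0,0,0],[0,0,3,0,0,0,0],[0,0,0,0,0,0,0]]]'
python3 -m jog '[[[0,0,2,0,0,0,0],[0,0,2,0,0,0,0],[0,0,0,0,0,0,0]]]'
```

```text
clock: 12.85
position: [0.6169, -0.0801, 0.1949]
tool_rot: [3.142, 0.002, -0.12]
force: [0.6, -0.1, 1.1]
grip_width: 0.0
finger_force: 0.0
clock: 13.15
position: [0.6175, -0.0802, 0.19]
tool_rot: [-3.142, -0.001, -0.12]
force: [-0.5, 0.9, 4.1]
grip_width: 0.0005
finger_force: 1.5
clock: 13.45
position: [0.6175, -0.0802, 0.186]
tool_rot: [-3.141, -0.001, -0.12]
force: [1.4, 0.4, 6.1]
grip_width: -0.0
finger_force: 2.4
```

```bash

python3 -m jog '[[[0,5,0,0,0,0,0],[0,6,0,0,0,0,0],[0,7,0,0,0,0,0],[0,7,0,0,0,0,0],[0,8,0,0,0,0,0]]]'
python3 -m jog '[[[0,10,-1,0,0,0,0],[0,12,-2,0,0,0,0],[0,14,-2,0,0,0,0],[0,14,0,0,0,0,0],[0,14,0,0,0,0,0]]]'
python3 -c "
from h import *
d=bot.grab_frame('side');pts(d,['tab_pad'])
go(w(P,(35,-104)),190)"
```

```text
clock: 13.95
position: [0.6134, -0.1137, 0.186]
tool_rot: [-3.142, -0.0, -0.12]
force: [2.7, 1.6, 5.4]
grip_width: -0.0002
finger_force: 2.4
clock: 14.45
position: [0.6051, -0.1779, 0.1908]
tool_rot: [3.142, 0.001, -0.121]
force: [-0.3, 3.4, 2.0]
grip_width: 0.0002
finger_force: 3.3
tab_pad [(0.66, [0.606, -0.173, 0.119])]
world d [ -8. -60.  -1.] tool d [-0.7 60.2  0.8] wz -0.003 rot [ 3.14   0.    -0.123] t 14.55 F [ 0.3 -3.5  2.5]
```

```bash

python3 -m jog '[[[0,14,0,0,0,0,0],[0,14,0,0,0,0,0],[0,12,0,0,0,0,0],[0,8,0,0,0,0,0],[0,0,0,0,0,0,0]]]'
python3 -m jog '[[[0,5,0,0,0,0,0],[0,4,0,0,0,0,0],[0,3,0,0,0,0,0],[0,0,0,0,0,0,0]]]'
python3 -c "
from h import *
d=bot.grab_frame('side');pts(d,['tab_pad','burner'])
print(w(P,(35,-92)))"
```

```text
clock: 15.05
position: [0.5995, -0.2259, 0.1909]
tool_rot: [3.141, -0.0, -0.122]
force: [-0.5, -2.8, 2.6]
grip_width: -0.0003
finger_force: 1.3
clock: 15.45
position: [0.5984, -0.2365, 0.1909]
tool_rot: [3.141, -0.0, -0.121]
force: [0.3, -0.4, 3.7]
grip_width: 0.0
finger_force: 1.8
tab_pad [(0.5, [0.602, -0.229, 0.116])]
burner [(0.41, [0.557, -0.134, 0.012]), (0.35, [0.542, -0.001, 0.125])]
[ 598.23477918 -227.52832175]
```

Push on to the stop, then withdraw and look.

```bash

python3 -m jog '[[[0,3,0,0,0,0,0],[0,2,0,0,0,0,0],[0,0,0,0,0,0,0]]]'
python3 -m jog '[[[0,2,0,0,0,0,0],[0,1,0,0,0,0,0],[0,0,0,0,0,0,0]]]'
```

```text
clock: 15.9
position: [0.5984, -0.238, 0.1906]
tool_rot: [-3.138, 0.001, -0.118]
force: [2.0, 15.1, 2.7]
grip_width: -0.0
finger_force: 8.8
clock: 16.2
position: [0.5984, -0.2388, 0.1905]
tool_rot: [-3.135, 0.001, -0.116]
force: [2.5, 25.8, 3.2]
grip_width: 0.0001
finger_force: 12.8
```

```bash

python3 -m jog '[[[0,-6,0,0,0,0,0],[0,-2,-15,0,0,0,0],[0,0,-40,0,0,0,1],[0,30,-40,0,0,0,1],[0,45,-5,0,0,0,1]]]'
python3 -m jog '[[[0,45,0,0,0,0,1],[0,30,0,0,0,0,1],[0,0,0,0,0,0,1]]]'
python3 - <<'E'
from h import *
a=[]
for c in ['side','top']:
    d=bot.grab_frame(c);pts(d,['burner','tab_pad','keeper_post','hook_post','salt_dish','stand_center'])
    for r in bot.trace('burner',d)[:2]:
        ys,xs=np.nonzero(r['region']); print(r['conf'],xs.mean(),ys.mean(),len(xs))
    a.append(cv2.resize(d['img'][130:250,180:330] if c=='side' else d['img'][110:230,235:385],None,fx=2.6,fy=2.6,interpolation=2))
cv2.imwrite('pics/c2.png',np.hstack(a)[:,:,::-1])
E
```

```text
clock: 16.7
position: [0.5914, -0.3099, 0.2975]
tool_rot: [3.14, -0.007, -0.117]
force: [1.8, -0.8, -0.7]
grip_width: 0.0433
finger_force: 0.0
clock: 17.0
position: [0.578, -0.3906, 0.2917]
tool_rot: [3.139, 0.0, -0.126]
force: [0.3, 0.5, -0.6]
grip_width: 0.0847
finger_force: 0.0
burner [(0.51, [0.56, -0.132, 0.01])]
tab_pad [(0.52, [0.6, -0.228, 0.122])]
keeper_post [(0.64, [0.569, 0.075, 0.156])]
hook_post [(0.63, [0.5, 0.006, 0.159])]
salt_dish [(0.49, [0.656, 0.038, 0.105]), (0.49, [0.557, -0.129, 0.014])]
stand_center [(0.91, [0.668, 0.495, 0.009]), (0.67, [0.456, 0.319, 0.012]), (0.66, [0.313, -0.201, 0.008])]
0.6 289.95348837209303 192.03100775193798 129
burner [(0.9, [0.559, -0.129, 0.01])]
tab_pad [(0.91, [0.6, -0.228, 0.12])]
keeper_post [(0.64, [0.57, 0.079, 0.161])]
hook_post [(0.61, [0.496, -0.001, 0.157]), (0.25, [0.544, -0.513, 0.002])]
salt_dish [(0.59, [0.656, 0.036, 0.101])]
stand_center [(0.97, [0.668, 0.496, 0.011]), (0.86, [0.45, 0.319, 0.009]), (0.81, [0.237, 0.271, 0.014])]
0.82 333.09411764705885 188.29705882352943 340
```

View pics/c2.png

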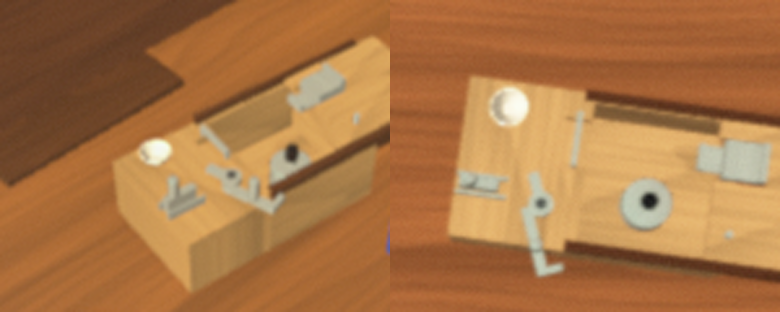

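The crops show the cover open, hook swung out, keeper drawn back and the burner at top-crop (647,203), free all round. Its knob is centred in the compartment's left half.

```bash

python3 - <<'E'
from h import *
d=bot.grab_frame('top')
K=d['intrinsics']
def bp(u,v,z,d=d):
    r=d['R'].T@np.linalg.solve(d['intrinsics'],[u,v,1]); c=-d['R'].T@d['t']; return (c+r*(z-c[2])/r[2])[:2]
m=(d['img'].sum(2)<110); m2=np.zeros_like(m); m2[175:200,320:348]=m[175:200,320:348]
ys,xs=np.nonzero(m2); print(len(xs),xs.mean(),ys.mean(),bp(xs.mean(),ys.mean(),.08), bp(334.6,187.3,.085))
pts(d,['burner'])
go((559.5,-130.5),240)
E
```

```text
9 334.22222222222223 186.66666666666666 [ 0.555427   -0.13050687] [ 0.55298052 -0.13110607]
burner [(0.62, [0.56, -0.128, 0.009])]
world d [-21. 254. -51.] tool d [ -51.3 -250.1   50.9] wz -0.0 rot [-3.142 -0.    -0.12 ] t 17.9 F [-0.3  0.1  0.2]
```

```bash

python3 -m jog '[[[-8,-40,0,0,0,0,0.6],[-9,-44,0,0,0,0,0.6],[-9,-44,5,0,0,0,0.6],[-9,-44,10,0,0,0,0.6],[-9,-44,18,0,0,0,0.6]]]'>/dev/null
python3 -m jog '[[[-9,-34,18,0,0,0,0.6],[0,0,0,0,0,0,0.6],[0,0,0,0,0,0,0.6]]]'
python3 - <<'E'
from h import *
go((557.5,-130),137)
a=[]
for c in ['side','top']:
    d=bot.grab_frame(c);pts(d,['burner'])
E
```

```text
clock: 18.7
position: [0.5579, -0.1301, 0.2399]
tool_rot: [3.141, 0.0, -0.119]
force: [-0.3, -1.1, 0.5]
grip_width: 0.0515
finger_force: 0.0
world d [  -0.    0. -103.] tool d [-4.000e-01 -1.000e-01  1.029e+02] wz 0.001 rot [ 3.141  0.    -0.119] t 18.7 F [-0.3 -1.1  0.5]
burner [(0.44, [0.558, -0.134, 0.015])]
burner [(0.65, [0.558, -0.13, 0.013]), (0.3, [0.341, -0.462, 0.002])]
```

```bash

python3 -m jog '[[[0,0,25,0,0,0,0.6],[0,0,25,0,0,0,0.6],[0,0,25,0,0,0,0.6],[0,0,18,0,0,0,0.6],[0,0,10,0,0,0,0.6]]]' 30
python3 -m jog '[[[0,0,0,0,0,0,0.6],[0,0,0,0,0,0,0.15],[0,0,0,0,0,0,0.0],[0,0,0,0,0,0,0],[0,0,0,0,0,0,0]]]' 40
```

```text
clock: 19.4
position: [0.5574, -0.1313, 0.1357]
tool_rot: [3.141, 0.001, -0.121]
force: [1.0, -0.2, -0.1]
grip_width: 0.0513
finger_force: 0.0
clock: 19.9
position: [0.5583, -0.1304, 0.1379]
tool_rot: [3.142, -0.002, -0.12]
force: [-1.1, 0.4, 8.2]
grip_width: 0.0172
finger_force: 39.3
```

```bash

python3 -m jog '[[[0,0,-4,0,0,0,0],[0,0,-8,0,0,0,0],[0,0,-8,0,0,0,0],[0,0,0,0,0,0,0]]]' 60
python3 - <<'E'
from h import *
a=[]
for c in ['side','top']:
    d=bot.grab_frame(c);pts(d,['burner'])
    a.append(cv2.resize(d['img'][130:250,200:350] if c=='side' else d['img'][110:230,265:415],None,fx=2.6,fy=2.6,interpolation=2))
cv2.imwrite('pics/c3.png',np.hstack(a)[:,:,::-1])
E
```

```text
clock: 20.3
position: [0.5583, -0.1306, 0.1583]
tool_rot: [3.141, -0.002, -0.12]
force: [0.7, -1.0, -3.6]
grip_width: 0.0171
finger_force: 58.7
burner [(0.49, [0.56, -0.132, 0.032])]
burner [(0.68, [0.542, -0.004, 0.127]), (0.64, [0.604, -0.5, 0.029]), (0.55, [0.56, -0.129, 0.03])]
```

View pics/c3.png

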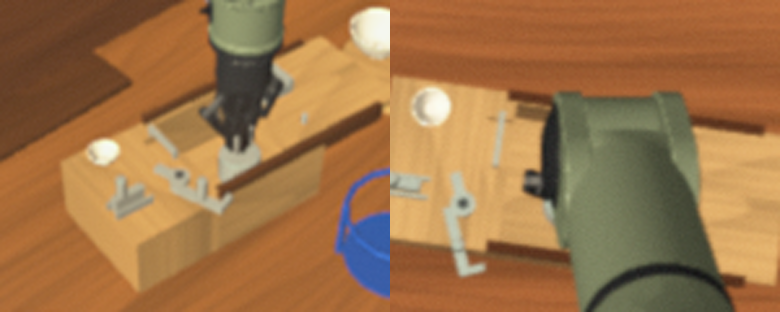

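The burner hangs upright in the fingers (side crop 238,160), 20 mm up. Lift and carry.

```bash

python3 -m jog '[[[0,0,-15,0,0,0,0],[0,0,-30,0,0,0,0],[0,0,-35,0,0,0,0],[0,0,-35,0,0,0,0],[0,0,-25,0,0,0,0]]]'
python3 -m jog '[[[-2,-5,-13,0,0,0,0],[-6,-15,0,0,0,0,0],[-10,-25,0,0,0,0,0],[-12,-34,0,0,0,0,0],[-14,-38,0,0,0,0,0]]]'>/dev/null
python3 -m jog '[[[-14,-38,0,0,0,0,0],[-14,-38,0,0,0,0,0],[-14,-38,0,0,0,0,0],[-14,-38,0,0,0,0,0],[-14,-38,0,0,0,0,0]]]'
python3 -m jog '[[[-14,-36,0,0,0,0,0],[-12,-30,0,0,0,0,0],[-8,-22,0,0,0,0,0],[-5,-15,0,0,0,0,0],[0,0,0,0,0,0,0]]]'
python3 - <<'E'
from h import *
for c in ['side','top']:
    d=bot.grab_frame(c);save(d,c+'4');pts(d,['burner','stand_center','stand'])
go((452,317),311)
E
```

```text
clock: 21.0
position: [0.5579, -0.1304, 0.3002]
tool_rot: [3.142, -0.002, -0.12]
force: [-0.2, -0.1, -3.5]
grip_width: 0.0168
finger_force: 59.0
clock: 22.0
position: [0.4794, 0.1903, 0.3086]
tool_rot: [3.141, 0.002, -0.119]
force: [0.8, 0.4, -3.0]
grip_width: 0.0167
finger_force: 59.0
clock: 22.5
position: [0.4526, 0.2978, 0.3085]
tool_rot: [3.141, 0.002, -0.116]
force: [-0.9, -0.2, -2.8]
grip_width: 0.017
finger_force: 59.0
burner [(0.88, [0.448, 0.295, 0.18]), (0.72, [0.734, 0.301, 0.002]), (0.64, [0.445, 0.32, -0.001])]
stand_center [(0.96, [0.666, 0.494, 0.006]), (0.91, [0.457, 0.317, 0.011]), (0.61, [0.312, -0.201, 0.012])]
stand [(0.93, [0.24, 0.27, -0.002]), (0.88, [0.667, 0.496, 0.003]), (0.76, [0.446, 0.32, -0.001])]
burner [(0.37, [0.454, 0.295, 0.184])]
stand_center [(0.9, [0.448, 0.315, 0.01]), (0.86, [0.31, -0.203, 0.01]), (0.64, [0.665, 0.497, 0.012])]
stand [(0.96, [0.458, 0.317, 0.002]), (0.88, [0.665, 0.492, 0.004]), (0.55, [0.315, -0.199, 0.002])]
world d [-3. 23.  1.] tool d [ -6.  -22.1  -1.2] wz -0.001 rot [ 3.141  0.    -0.121] t 22.9 F [ 0.3 -0.6 -3.4]
```

View pics/side4.png

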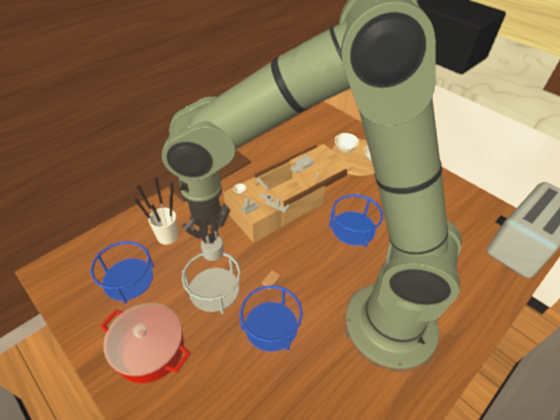

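The burner hangs upright at (211,247), just short of the stainless stand at (211,282). I finish the approach, then lower.

```bash

python3 -m jog '[[[-2,-12,0,0,0,0,0],[-2,-11,0,0,0,0,0],[0,0,0,0,0,0,0],[0,0,20,0,0,0,0],[0,0,30,0,0,0,0]]]'>/dev/null
python3 -m jog '[[[0,0,20,0,0,0,0],[0,0,10,0,0,0,0],[0,0,0,0,0,0,0]]]'
python3 - <<'E'
from h import *
for c in ['side','top']:
    d=bot.grab_frame(c);pts(d,['burner','stand_center','stand'])
go((453.5,317),140)
E
```

```text
clock: 23.7
position: [0.4537, 0.3176, 0.2291]
tool_rot: [3.14, 0.001, -0.121]
force: [-0.4, 0.4, -3.1]
grip_width: 0.0166
finger_force: 59.2
burner [(0.75, [0.451, 0.316, 0.103])]
stand_center [(0.96, [0.456, 0.318, 0.011]), (0.94, [0.237, 0.267, 0.01]), (0.91, [0.313, -0.201, 0.015])]
stand [(0.87, [0.239, 0.27, 0.001]), (0.81, [0.668, 0.496, 0.004]), (0.79, [0.452, 0.316, 0.001])]
burner [(0.5, [0.458, 0.317, 0.107]), (0.45, [0.545, -0.005, 0.129])]
stand_center [(0.9, [0.449, 0.316, 0.011]), (0.71, [0.667, 0.496, 0.013]), (0.56, [0.31, -0.201, 0.012])]
stand [(0.89, [0.319, -0.202, 0.002]), (0.86, [0.668, 0.494, 0.001]), (0.69, [0.454, 0.316, 0.006])]
world d [ -1.  -1. -90.] tool d [-0.4  1.4 90.5] wz -0.0 rot [-3.141e+00 -1.000e-03 -1.200e-01] t 24.1 F [-0.1  0.2 -3.3]
```

```bash

python3 -m jog '[[[-1,0,15,0,0,0,0],[0,0,25,0,0,0,0],[0,0,25,0,0,0,0],[0,0,13,0,0,0,0],[0,0,6,0,0,0,0]]]'
python3 -m jog '[[[0,0,2,0,0,0,0],[0,0,1,0,0,0,0],[0,0,1,0,0,0,0],[0,0,0,0,0,0,0]]]'
python3 -m jog '[[[0,0,1,0,0,0,0],[0,0,1,0,0,0,0],[0,0,0,0,0,0,0]]]'
```

```text
clock: 24.6
position: [0.4526, 0.3183, 0.1451]
tool_rot: [3.141, 0.001, -0.12]
force: [-1.0, 0.5, -2.7]
grip_width: 0.0169
finger_force: 59.2
clock: 25.0
position: [0.4531, 0.3186, 0.1424]
tool_rot: [-3.141, -0.001, -0.12]
force: [-0.1, -0.0, -2.8]
grip_width: 0.0169
finger_force: 59.2
clock: 25.3
position: [0.4528, 0.3184, 0.1399]
tool_rot: [3.142, 0.0, -0.12]
force: [-0.0, 0.0, -2.6]
grip_width: 0.0166
finger_force: 59.2
```

```bash

python3 -m jog '[[[0,0,0.5,0,0,0,0],[0,0,0.5,0,0,0,0],[0,0,0,0,0,0,0]]]'
python3 -m jog '[[[0,0,0.5,0,0,0,0],[0,0,0.5,0,0,0,0],[0,0,0,0,0,0,0]]]'
python3 -m jog '[[[0,0,0.5,0,0,0,0],[0,0,0.5,0,0,0,0],[0,0,0,0,0,0,0]]]'
```

```text
clock: 25.6
position: [0.4529, 0.3184, 0.1388]
tool_rot: [3.142, 0.0, -0.12]
force: [-0.5, 0.5, -4.4]
grip_width: 0.017
finger_force: 59.2
clock: 25.9
position: [0.4529, 0.3186, 0.1381]
tool_rot: [-3.141, -0.0, -0.12]
force: [-1.5, 0.4, 0.7]
grip_width: 0.0167
finger_force: 59.7
clock: 26.2
position: [0.4529, 0.3187, 0.1379]
tool_rot: [-3.141, -0.0, -0.12]
force: [-7.3, -1.9, 22.0]
grip_width: 0.0174
finger_force: 62.0
```

Contact made; I ease back 0.7 mm and release.

```bash

python3 -m jog '[[[0,0,-0.7,0,0,0,0],[0,0,0,0,0,0,0]]]'
python3 -m jog '[[[0,0,0,0,0,0,0.3],[0,0,0,0,0,0,0.45],[0,0,0,0,0,0,0.5],[0,0,-5,0,0,0,0.5],[0,0,-15,0,0,0,0.5]]]' 20
python3 -m jog '[[[0,0,-35,0,0,0,0.5],[0,0,-45,0,0,0,0.5],[0,0,-45,0,0,0,0.5],[0,10,-20,0,0,0,0.5],[0,45,0,0,0,0,0.5]]]' 
python3 -m jog '[[[0,45,0,0,0,0,0.5],[0,45,0,0,0,0,0.5],[0,25,0,0,0,0,0.5],[0,0,0,0,0,0,0.5]]]' 
python3 - <<'E'
from h import *
a=[]
for c in ['side','top']:
    d=bot.grab_frame(c);pts(d,['burner','stand_center','stand','keeper_post','hook_post','tab_pad'])
    a.append(cv2.resize(d['img'][140:320,130:330] if c=='side' else d['img'][110:290,140:340],None,fx=2,fy=2,interpolation=2))
cv2.imwrite('pics/c5.png',np.hstack(a)[:,:,::-1])
E
```

```text
clock: 26.4
position: [0.4529, 0.3186, 0.138]
tool_rot: [-3.141, -0.0, -0.12]
force: [-3.5, -0.8, 9.4]
grip_width: 0.0168
finger_force: 60.4
clock: 26.9
position: [0.4524, 0.3181, 0.1571]
tool_rot: [3.14, 0.001, -0.12]
force: [-0.0, 0.4, 1.2]
grip_width: 0.0426
finger_force: 0.0
clock: 27.4
position: [0.4467, 0.267, 0.3058]
tool_rot: [-3.136, -0.004, -0.116]
force: [1.0, -0.8, -0.8]
grip_width: 0.0426
finger_force: 0.0
clock: 27.8
position: [0.4322, 0.1462, 0.3032]
tool_rot: [3.141, -0.001, -0.125]
force: [0.0, 0.1, -0.8]
grip_width: 0.0426
finger_force: 0.0
burner [(0.82, [0.451, 0.318, 0.01])]
stand_center [(0.89, [0.457, 0.318, 0.013]), (0.78, [0.664, 0.496, 0.006]), (0.74, [0.24, 0.266, 0.009])]
stand [(0.82, [0.312, -0.202, 0.002]), (0.71, [0.238, 0.27, 0.002]), (0.69, [0.665, 0.499, 0.004])]
keeper_post []
hook_post [(0.58, [0.499, 0.004, 0.159])]
tab_pad [(0.49, [0.597, -0.228, 0.122])]
burner [(0.52, [0.456, 0.317, 0.012])]
stand_center [(0.84, [0.308, -0.204, 0.015]), (0.78, [0.449, 0.316, 0.011]), (0.67, [0.237, 0.269, 0.014])]
stand [(0.95, [0.669, 0.494, -0.0]), (0.9, [0.238, 0.271, 0.0]), (0.79, [0.314, -0.201, 0.0])]
keeper_post [(0.59, [0.569, 0.078, 0.161])]
hook_post [(0.77, [0.496, 0.003, 0.158])]
tab_pad [(0.59, [0.597, -0.227, 0.122])]
```

View pics/c5.png

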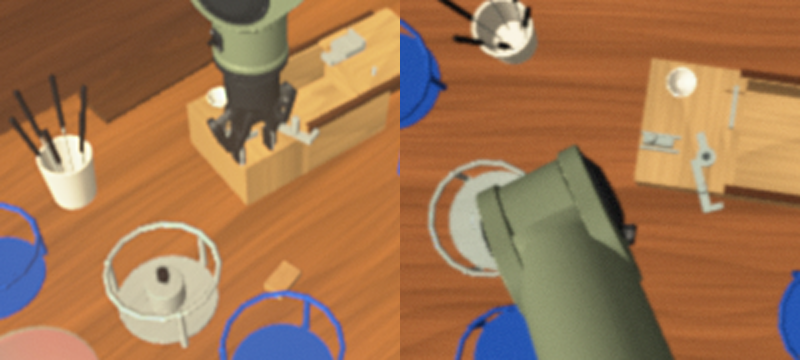

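The burner stands upright in the middle of the stainless stand (side crop 163,290). The keeper, hook and cover are still open, and nothing else has been disturbed.

```bash
python3 -c "
from workcell import bot
print(bot.job_done())"
```

```text
the job is handed in; nothing more can be done
None
```

The job is handed in at about 28 s of the 61 s limit: the burner stands upright in the middle of the stainless stand's base plate, both catches and the cover are open, and nothing else looked disturbed in the last pictures; no verdict was returned.

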